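Turn the cart wheel by its spokes until the valve is at the top

ROBOT

A 6-joint arm with a two-finger parallel gripper is mounted at the origin on the work surface. World frame = base frame: x ahead of the robot, y to its left, z up, the work surface at z = 0. Lengths are in m, angles in rad, forces in N, time in s.
With the tool pointing down it reaches from about 0.225 to 0.875 m from the base axis. Payload 3.4 kg.
Tool frame: the origin (TCP) lies on the centre line of the jaws, within the pads' length; the fingertips stand 19 mm ahead of it and the grasp point (between the pads) is the TCP (nose_length is the distance from the TCP to the fingertips, in m); z points along the fingers, y is the direction in which the jaws open and shut (so a half turn about z gives the same grasp; the last joint's range is limited). The gripper opens to 85 mm and grips with 20 to 120 N. Pads are 22 mm wide; open, the fingers measure 114 mm over their backs; the gripper's body (76 mm by 85 mm) begins 54 mm behind the grasp point. The pads swing forward as they close: fully open they stand 13 mm farther back than shut.
Start: joints at [1.023, 0.276, 1.505, -0, 1.361, -0.121], TCP at [0.238, 0.523, 0.25] pointing down, gripper open.
Joint ranges: [-2.89, 2.89], [-0.75, 2.08], [0.22, 2.7], [-1.18, 4.32], [0.11, 2.71], [-2.7, 2.7]. Speed limits (rad/s): [2.57, 2.57, 3.14, 3.14, 3.14, 3.14].

INTERFACE

Orientations are given as a unit quaternion [w, x, y, z].
In Python, from rig import * gives the robot as it stands.
- The arm moves only by the shell command python3 -m jog 'ROWS' [OPENING] [FORCE]. ROWS is JSON, one flat list of numbers, 6 for each row, row after row: the shift along the tool's x, y, z in mm, then the turn, a rotation vector about the tool's x, y, z in degrees. In form: [tx, ty, tz, wx, wy, wz, tx, ty, tz, wx, wy, wz, ...]. A call has 1 to 10 rows; each row is the pose to reach, as a shift and turn from the pose commanded when the call began, along the tool's axes at that moment; what a row does not reach only later rows make up. A row lasts 1/8 s, in which the tool goes at most 62.5 mm and 10.7 degrees, less where a joint would pass 70% of its speed; a pose out of reach is approached as far as the arm can. A call with a gripper value outside its range is refused whole. OPENING is the closure, from 0 (fully open) to 1 (shut), set as the call begins (- or left out, the last holds). The fingers move at their own pace and stop on an object; FORCE is the grip in N (left out, the last holds). Time passes only in rows, so rows that repeat a pose let the fingers close. It gives the time, the measured TCP pose, the force and the opening at its end, in the units of the state.
- get_state(): the state, without advancing time (a new reading comes with each control period).
- get_image(name): name is "scene" or "side" or "wrist"; returns a dict with "frame" (480x640x3 uint8, red, green, blue), "camera_matrix" (3x3 intrinsics, pixels), "rvec" (rotation vector, rad) and "tvec" (3), from world to camera coordinates, as OpenCV has them. Camera axes: x right, y down, z forward; pixel columns grow to the right and rows downward; lengths in m; the calibration is good to about 2 mm. A picture is of the moment at which its call begins. There is no depth.
- sign_off(): hands the job in, once; it reports no verdict.
The state is a dict: "clock": time; "qpos": joint angles; "qd": joint speeds; "effort": joint torques, N m; "position": TCP position; "ee_rot": TCP orientation; "contact_force": force on the tool from outside, world axes, zero at the start; "moment": the same for the moment, N m; "width": finger opening in m.
Only numpy, scipy, OpenCV 4.12 (cv2) and the standard library are available. Lean on these libraries where they do the work, as an engineer would, in place of code of your own. Each camera call takes 0.05 s, during which the arm holds its last target.

TASK

The cart wheel in the red truing stand has to be set for pumping: push its spokes round with a fingertip, one after another, until the valve is straight up at the very top of the wheel, directly above the axle, then take the hand away and leave the wheel at rest. Turn it steadily without flinging it. The tyre is freshly glued and the valve bends easily, so touch neither, and do not lift or shift the spanner, tin and bit block around the stand.

Things in the scene. Friction and masses are not known exactly. Their poses are not given: they have to be found in the camera images.
- stand: red steel truing stand bolted to the bench. Origin on the bench under the wheel's middle; x along the axle, away from the robot (the wheel's front looks to -x), y left, z up. Base plate 170 x 200 x 12 mm. Uprights 22 mm wide, 8 mm thick, 36 mm before and behind the wheel's middle plane, end 18 mm above the axle; axle ends stick out to 55 mm each side.
- axle (a point): wheel centre, in its middle plane, 175 mm above the bench; frame turns with the wheel, x along the axle, z to the valve. Upright wheel 314 mm overall. Hub 44 mm across, 50 mm long. Five straight spokes hub to rim, at 36, 108, 180, 252, 324 degrees from the valve, 12 mm wide, 20 mm deep (14 mm before to 6 mm behind the middle plane), open gaps between. Rim 22 mm wide, inner radius 125 mm.
- wheel (a joint): turn of the wheel about its axle in rad, without stops. 0 (or any whole turns, such as 6.283) is valve straight up; it grows clockwise as seen from the robot's side (the top goes to the right, -y of the stand). The bearing drags with about 0.12 N m: the wheel stays where it is left and does not coast.
- tyre: black rubber tyre on the rim, round section 28 mm across, from 129 to 157 mm radius; origin on the axle, turning with the wheel. A band of yellow tape 26 mm long round the tyre marks the place of the valve. Must not be touched.
- valve: brass valve stem with yellow cap, 8 to 11 mm thick, on the inside of the rim, in the middle plane, midway between two spokes; it reaches inwards from 125 mm to 85 mm radius. Origin on the axle, z towards the valve; turns with the wheel. Must not be touched.
- valve_cap (a point): middle of the yellow valve cap, 92 mm from the axle; its z axis points from the axle outwards through the valve
- spanner: steel spanner 160 mm long lying on the bench on the robot's side of the stand, loose; bystander. Origin at its middle, on the bench
- tin: blue tin, 60 mm in diameter, 80 mm tall, standing loose beside the stand; bystander. Origin: centre of its underside
- bitblock: wooden block 70 x 120 x 50 mm with four orange-handled bits standing 30 mm out of it, loose beside the stand; bystander. Origin: centre of its underside

How it is judged:
By the outcome, as a careful person would: the job done as asked, in the order asked, and still so for the second after the job is handed in, with the robot touching nothing.
It also fails if it takes over 67 s, if anything falls off the work surface, if the arm or the gripper's body presses on something with over 40 N, if the wrist force passes 120 N, or if a joint passes its speed limit or range.

## Working session

There is one attempt and no reset: what is moved stays moved. The work goes in short steps, Python scripts to look and compute and a shell command to move; the robot and the scene stay as the last step left them, time stands still between calls to the robot, and variables do not carry over. Pictures are saved under pics/ and viewed, and the job is handed in when it is done.

```bash
ls; mkdir -p pics; python3 - <<'E'
from rig import *
import cv2
s=get_state();print(s)
for n in ["scene","side","wrist"]:
    d=get_image(n);cv2.imwrite(f"pics/{n}0.png",d["frame"][:,:,::-1]);print(n,d["camera_matrix"],d["rvec"],d["tvec"])
E
```

```text
pics
{'clock': 0.0, 'qpos': array([ 1.02297591e+00,  2.76596648e-01,  1.50611728e+00, -1.26235281e-05,
        1.36070866e+00, -1.21020838e-01]), 'qd': array([ 2.62018177e-04, -8.55366858e-04,  1.78351775e-03,  8.04968686e-04,
       -2.73265436e-05,  8.84973410e-04]), 'effort': array([ 6.39873560e-04, -4.16761708e+01, -2.45802498e+01, -5.11732542e-04,
        1.09007297e-02,  2.11900283e-05]), 'position': array([0.2377896 , 0.52298974, 0.24944506]), 'ee_rot': array([-2.94483554e-04,  2.11782406e-01,  9.77316415e-01, -8.66307481e-04]), 'contact_force': array([-0.35521847, -0.81144578, -0.2973359 ]), 'moment': array([-0.01396363, -0.02039243,  0.035758  ]), 'width': 0.0852474414005876}
scene [[496.78886048   0.         322.32290293]
 [  0.         496.78886048 236.62341297]
 [  0.           0.           1.        ]] [ 2.19011996  0.64494909 -0.2851624 ] [-0.52997304 -0.04420218  1.4535434 ]
side [[561.09244015   0.         317.55901048]
 [  0.         561.09244015 238.45418832]
 [  0.           0.           1.        ]] [-0.0215732  -2.98482607  0.96468934] [0.57431958 0.05497113 1.51466305]
wrist [[431.01283613   0.         317.73572518]
 [  0.         431.01283613 238.71198955]
 [  0.           0.           1.        ]] [-2.42998341 -1.56479927 -0.22503157] [-0.57489892 -0.03607817  0.37880513]
```

View pics/scene0.png

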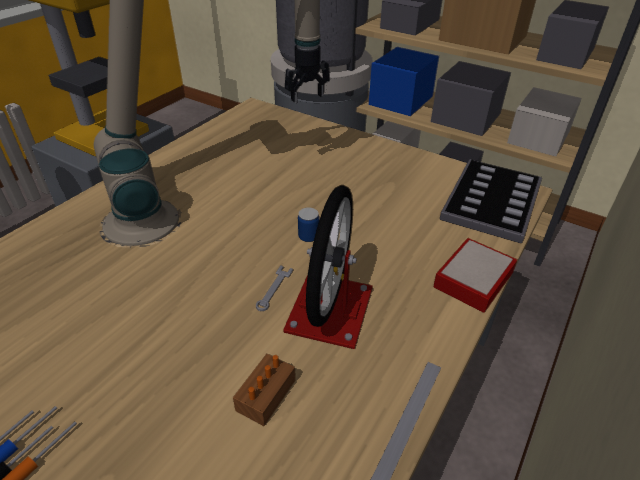

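View pics/side0.png

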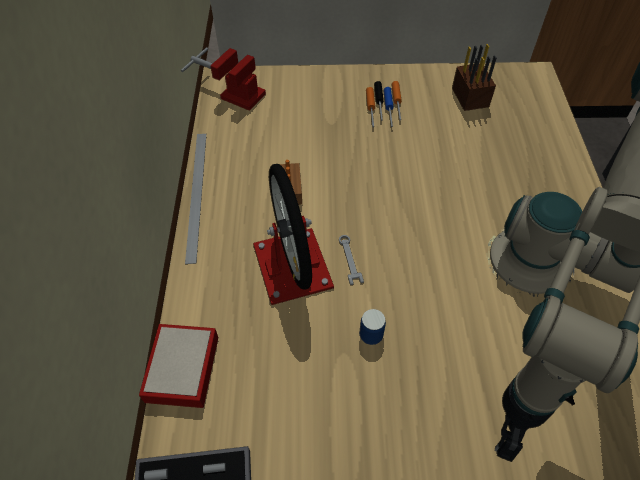

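View pics/wrist0.png

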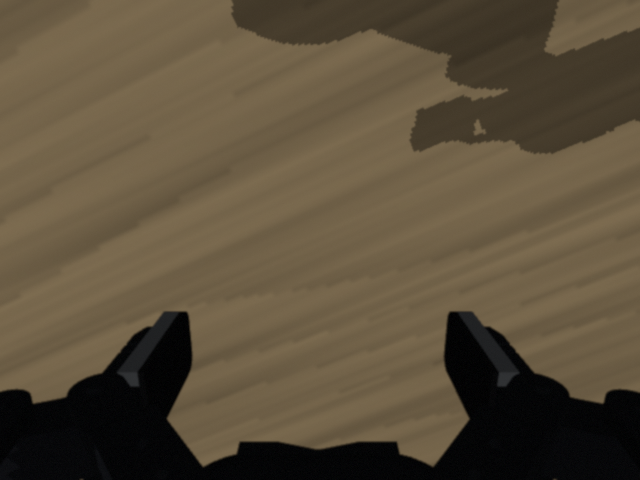

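```bash
python3 - <<'E'
import cv2
a=cv2.imread("pics/scene0.png")[175:355,265:395];b=cv2.imread("pics/side0.png")[150:310,230:350]
cv2.imwrite("pics/sceneC.png",cv2.resize(a,None,fx=4,fy=3.3,interpolation=2)[:600]);cv2.imwrite("pics/sideC.png",cv2.resize(b,None,fx=3.7,fy=3.7,interpolation=2))
E
cat > h.py <<'E'
import numpy as np,cv2
from rig import *
def cam(n,d=None):
    d=d or get_image(n);R=cv2.Rodrigues(np.array(d["rvec"],float))[0]
    return d["frame"],np.array(d["camera_matrix"]),R,np.array(d["tvec"],float).ravel()
def ray(c,u,v):
    _,K,R,t=c; return -R.T@t, R.T@np.linalg.solve(K,[u,v,1.])
def plane(c,u,v,n,p):
    o,d=ray(c,u,v);n=np.array(n);return o+d*(n@(np.array(p)-o))/(n@d)
def proj(c,P):
    _,K,R,t=c;q=K@(R@np.array(P)+t);return q[:2]/q[2]
def tri(c1,p1,c2,p2):
    o1,d1=ray(c1,*p1);o2,d2=ray(c2,*p2);A=np.stack([d1,-d2],1);s=np.linalg.lstsq(A,o2-o1,rcond=None)[0]
    a=o1+s[0]*d1;b=o2+s[1]*d2;return (a+b)/2,np.linalg.norm(a-b)
E
```

```text
(no output)
```

View pics/sceneC.png

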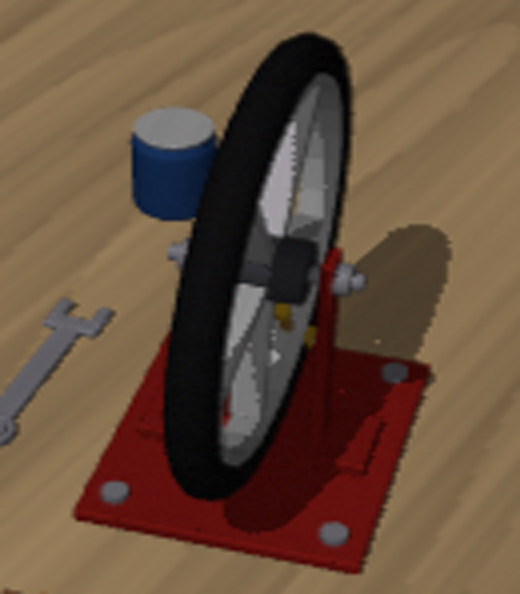

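View pics/sideC.png

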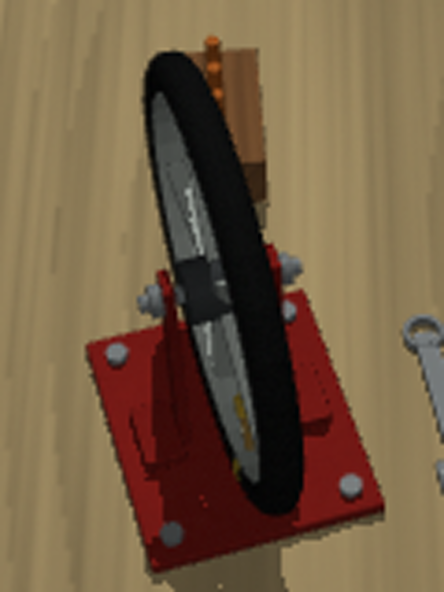

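```bash
python3 - <<'E'
from h import *
for n in ["scene","side"]:
    c=cam(n);f=c[0].astype(int);print(n,"campos",(-c[2].T@c[3]).round(3))
    m=((f[...,0]>60)&(f[...,0]>2.5*f[...,1])&(f[...,0]>2.5*f[...,2])).astype(np.uint8)
    k,l,s,ce=cv2.connectedComponentsWithStats(m)
    w=(270,255,400,360) if n=="scene" else (240,215,345,310)
    mm=np.zeros_like(m);mm[w[1]:w[3],w[0]:w[2]]=m[w[1]:w[3],w[0]:w[2]]
    ys,xs=np.nonzero(mm);P=np.array([plane(c,x,y,[0,0,1.],[0,0,.012])[:2] for x,y in zip(xs,ys)])
    # drop pts from uprights: erase by viewing hull quadrilateral
    h=cv2.convexHull(np.stack([xs,ys],1).astype(np.int32))
    ap=cv2.approxPolyDP(h,4,True).reshape(-1,2)
    for q in ap: print(q,plane(c,*q,[0,0,1.],[0,0,.012]).round(4))
E
```

```text
scene campos [ 1.052 -0.686  0.905]
[348 255] [0.5865 0.1939 0.012 ]
[371 286] [0.6933 0.1251 0.012 ]
[354 348] [ 0.7524 -0.0645  0.012 ]
[284 332] [ 0.5964 -0.1125  0.012 ]
[306 278] [0.541  0.0595 0.012 ]
side campos [0.573 0.835 1.265]
[333 286] [0.5352 0.0835 0.012 ]
[271 303] [0.6943 0.1311 0.012 ]
[254 243] [ 0.7479 -0.0572  0.012 ]
[273 223] [ 0.6982 -0.1253  0.012 ]
[303 216] [ 0.6139 -0.1487  0.012 ]
```

```bash
cat >> h.py <<'E'
YAW=np.radians(16.6);C=np.array([.644,.008,.175])
X=np.array([np.cos(YAW),np.sin(YAW),0]);Y=np.array([-np.sin(YAW),np.cos(YAW),0]);Z=np.array([0,0,1.])
def W(x,y,z): return C+x*X+y*Y+z*Z
E
python3 - <<'E'
from h import *
ims=[]
for n in ["scene","side"]:
    c=cam(n);f=c[0].astype(int)
    r,g,b=f[...,0],f[...,1],f[...,2]
    w=(295,180,375,330) if n=="scene" else (255,155,320,295)
    m=((r>70)&(g>.55*r)&(b<.35*r)).astype(np.uint8)
    mm=np.zeros_like(m);mm[w[1]:w[3],w[0]:w[2]]=m[w[1]:w[3],w[0]:w[2]]
    k,l,s,ce=cv2.connectedComponentsWithStats(mm)
    for i in range(1,k):
        p=plane(c,*ce[i],X,C)-C
        print(n,ce[i].round(1),s[i],"y,z mm",(p@Y*1e3).round(),(p@Z*1e3).round(),"r",np.hypot(p@Y,p@Z)*1e3,"ang cw from up",np.degrees(np.arctan2(-(p@Y),p@Z)))
    v=c[0][:,:,::-1].copy();S=4
    x0,y0,x1,y1=(265,175,395,320) if n=="scene" else (230,150,350,300)
    v=cv2.resize(v[y0:y1,x0:x1],None,fx=S,fy=S,interpolation=2)
    def dot(P,col):
        q=proj(c,P);cv2.circle(v,(int((q[0]-x0+.5)*S),int((q[1]-y0+.5)*S)),2,col,-1)
    for a in np.radians(range(0,360,5)):
        dot(W(0,.143*np.sin(a),.143*np.cos(a)),(0,255,0)); dot(W(0,.125*np.sin(a),.125*np.cos(a)),(255,255,0))
    for x in (-.055,.055):dot(W(x,0,0),(255,0,255))
    for a in (-.085,.085):
        for bb in(-.1,.1): dot(W(a,bb,-.163),(255,0,255))
    cv2.imwrite(f"pics/ov_{n}.png",v)
E
```

```text
scene [335.  268.7] [334 267   3   5  13] y,z mm 40.0 -72.0 r 82.11246941414488 ang cw from up -151.06655359458802
scene [341.7 276.1] [341 274   2   5   7] y,z mm 119.0 -170.0 r 207.80048939572563 ang cw from up -145.13197472615818
side [287.5 161. ] [287 161   2   1   2] y,z mm 44.0 270.0 r 273.29643998496476 ang cw from up -9.308785625974311
side [285.  164.5] [285 164   1   2   2] y,z mm 17.0 232.0 r 233.13639489444606 ang cw from up -4.279665443325334
side [289. 165.] [289 164   1   3   3] y,z mm 55.0 269.0 r 275.0065095673747 ang cw from up -11.612330278488335
side [288. 168.] [288 168   1   1   1] y,z mm 44.0 249.0 r 252.90204644433172 ang cw from up -10.016248106099813
side [289.9 175.4] [289 173   2   6   7] y,z mm 56.0 240.0 r 246.17938607897077 ang cw from up -13.226400019423686
side [287. 175.] [287 175   1   1   1] y,z mm 29.0 212.0 r 214.3525250053005 ang cw from up -7.793862559566937
side [294.4 259.8] [294 257   2   6   8] y,z mm 38.0 -96.0 r 103.25527824822358 ang cw from up -158.27823592974158
```

View pics/ov_scene.png

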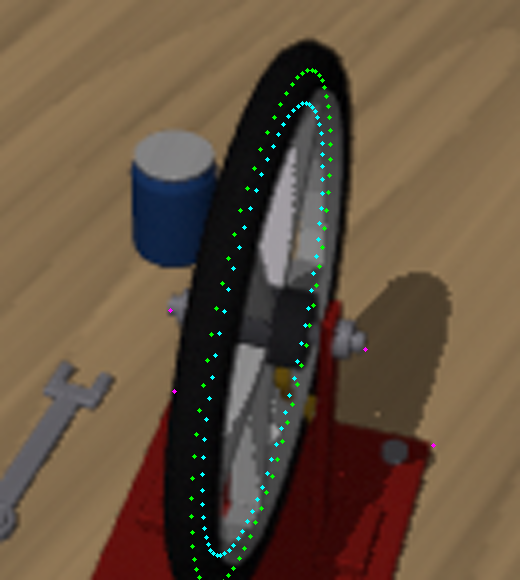

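View pics/ov_side.png

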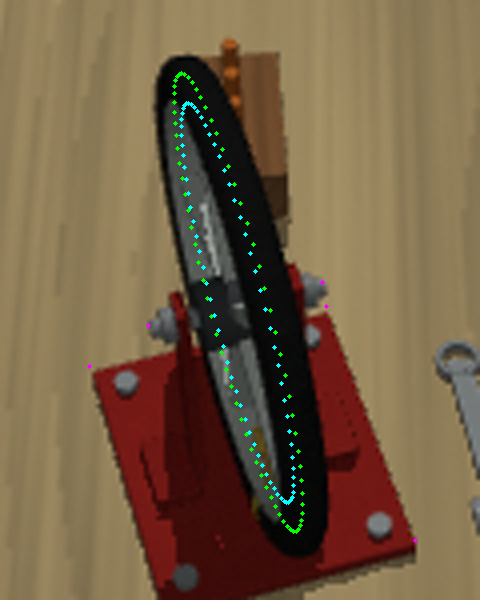

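```bash
python3 - <<'E'
from h import *
from scipy.spatial.transform import Rotation as Ro
s=get_state();w,x,y,z=s["ee_rot"];print(Ro.from_quat([x,y,z,w]).as_matrix().round(3))
a=cam("scene");b=cam("side")
print("cap",[ (C*0+v).round(3) for v in [tri(a,(335,268.7),b,(294.4,259.8))[0]]],tri(a,(335,268.7),b,(294.4,259.8))[1])
for n,c in (("scene",a),("side",b)):
    f=c[0].astype(int);m=((f[...,2]>60)&(f[...,2]>2*f[...,0])&(f[...,2]>1.3*f[...,1])).astype(np.uint8)
    k,l,st,ce=cv2.connectedComponentsWithStats(m)
    for i in range(1,k):
        if st[i][4]>80: print(n,"blue",st[i],plane(c,*ce[i],[0,0,1.],[0,0,.035]).round(3))
for n,c,ps in (("scene",a,[(263,307),(288,268),(262,420),(295,368),(236,402)]),("side",b,[(344,240),(355,281),(300,165),(301,205)])):
    for p in ps: print(n,p,plane(c,*p,[0,0,1.],[0,0,.005]).round(3))
E
```

```text
[[-0.91   0.414 -0.   ]
 [ 0.414  0.91  -0.   ]
 [ 0.    -0.    -1.   ]]
cap [array([0.63 , 0.054, 0.095])] 0.0041617728288834525
scene blue [ 369   47   69   69 2818] [0.193 1.292 0.035]
scene blue [298 216  19  25 262] [0.445 0.201 0.035]
scene blue [  0 440  17  22 202] [ 0.348 -0.614  0.035]
side blue [384  87   9  23 150] [ 0.335 -0.621  0.035]
scene (263, 307) [ 0.506 -0.074  0.005]
scene (288, 268) [0.477 0.07  0.005]
scene (262, 420) [ 0.685 -0.309  0.005]
scene (295, 368) [ 0.67  -0.175  0.005]
scene (236, 402) [ 0.617 -0.306  0.005]
side (344, 240) [ 0.5   -0.068  0.005]
side (355, 281) [0.477 0.065 0.005]
side (300, 165) [ 0.624 -0.353  0.005]
side (301, 205) [ 0.62  -0.195  0.005]
```

```bash
python3 -m jog '[0,0,-50,0,10,0, 0,0,-100,0,20,0, 0,0,-100,0,20,0]' 1 30; python3 -c "
from h import *
s=get_state();print(s['qpos'].round(3),s['position'].round(3),s['contact_force'].round(1))"
```

```text
clock: 0.82
position: [0.2415, 0.5237, 0.3533]
ee_rot: [-0.168, 0.21, 0.962, 0.04]
contact_force: [-0.2, 0.3, -0.2]
width: 0.0321
[ 0.818  0.261  1.325  0.333  1.658 -0.311] [0.242 0.524 0.353] [-0.2  0.3 -0.2]
```

```bash
cat >> h.py <<'E'
from scipy.spatial.transform import Rotation as Ro
def cur():
    s=get_state();w,x,y,z=s["ee_rot"];return s["position"],Ro.from_quat([x,y,z,w])
def rows(pos,R,n=10):
    p,R0=cur();t=R0.inv().apply(np.array(pos)-p)*1e3
    r=np.degrees((R0.inv()*R).as_rotvec());print("full",t.round(1),r.round(1),np.linalg.norm(r).round(1))
def Rzx(z,x):
    z=np.array(z,float);x=np.array(x,float);return Ro.from_matrix(np.stack([x,np.cross(z,x),z],1))
E
python3 -c "
from h import *
rows([.42,.1,.36],Rzx([0,1,0],[0,0,1]))"
```

```text
full [-316.  -310.3 -123.7] [-56.4  61.7  40. ] 92.7
```

```bash
python3 -m jog '[-32,-31,-12,-5.6,6.2,4, -64,-62,-24,-11.3,12.3,8, -96,-93,-36,-17,18.5,12, -128,-124,-48,-22.6,24.7,16, -160,-155,-60,-28.2,30.8,20, -190,-186,-73,-33.8,37,24, -221,-217,-86,-39.5,43.2,28, -252,-248,-98,-45,49.4,32, -284,-279,-111,-50.8,55.5,36, -316,-310,-124,-56.4,61.7,40]'; python3 -c "
from h import *
s=get_state();print(s['qpos'].round(3),s['position'].round(3));print(cur()[1].as_matrix().round(2))"
```

```text
clock: 2.08
position: [0.4189, 0.0998, 0.358]
ee_rot: [-0.501, 0.503, 0.499, 0.497]
contact_force: [0.5, 0.5, -0.2]
width: 0.0001
[-0.673  0.406  2.015  1.028  1.993 -0.963] [0.419 0.1   0.358]
[[ 0.01  1.   -0.  ]
 [ 0.    0.    1.  ]
 [ 1.   -0.01 -0.  ]]
```

```bash
python3 -c "
from h import *
rows(W(-.14,.075,.06),Rzx(X,Z));print(W(-.14,.075,.06))"
```

```text
full [-122.7   70.4  -59.5] [-73.5   0.5  -0.3] 73.5
[0.48840821 0.03987782 0.235     ]
```

```bash
python3 -m jog '[-12,7,-6,-7.4,0,0, -24,14,-12,-14.7,0,0, -36,21,-18,-22,0,0, -49,28,-24,-29.4,0,0, -61,35,-30,-36.7,0,0, -73,42,-36,-44,0,0, -85,49,-42,-51.4,0,0, -98,56,-48,-58.8,0,0, -110,63,-54,-66,0,0, -123,70,-60,-73.5,0,0]'; python3 - <<'E'
from h import *
s=get_state();print(s['qpos'].round(3),s['position'].round(3));print(cur()[1].as_matrix().round(2))
for n in ["wrist","side"]:
    d=get_image(n);cv2.imwrite(f"pics/{n}1.png",d["frame"][:,:,::-1])
E
```

```text
clock: 3.32
position: [0.5349, 0.0194, 0.2663]
ee_rot: [-0.109, 0.712, 0.115, 0.684]
contact_force: [0.4, 0.6, 0.1]
width: 0.0002
[-0.718  0.463  2.694  2.105  1.539 -1.586] [0.535 0.019 0.266]
[[ 0.04  0.31  0.95]
 [ 0.01 -0.95  0.31]
 [ 1.    0.   -0.04]]
```

View pics/wrist1.png

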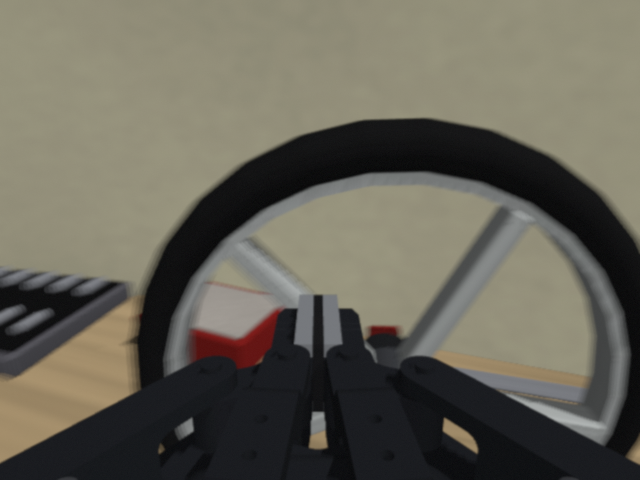

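View pics/side1.png

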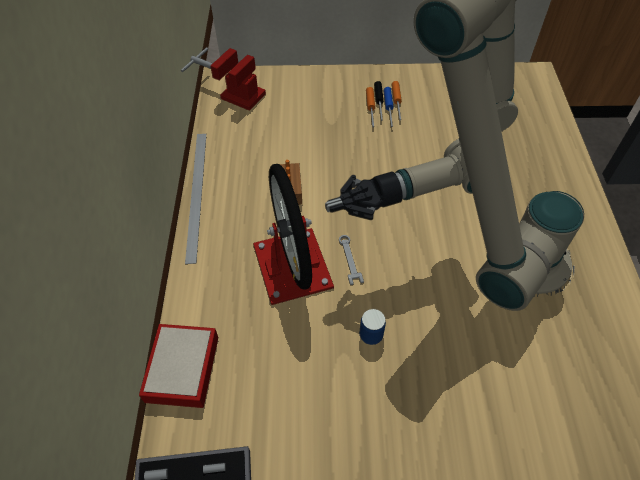

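```bash
python3 - <<'E'
from h import *
c=cam("wrist")
print(-c[2].T@c[3])
for p in [(240,245),(300,292),(515,215),(420,340),(560,415),(318,300)]:
    q=plane(c,*p,X,C-.014*X)-C
    print(p,"y z",(q@Y*1e3).round(),(q@Z*1e3).round(),"r",(np.hypot(q@Y,q@Z)*1e3).round(),"ang",np.degrees(np.arctan2(-(q@Y),q@Z)).round(1))
# tyre silhouette apex
p=proj(c,C);print("hub px",p, "top tyre",proj(c,W(0,0,.157)),"left",proj(c,W(0,.157,0)))
E
```

```text
[ 0.41885429 -0.0135216   0.34376898]
(240, 245) y z 92.0 94.0 r 132.0 ang -44.2
(300, 292) y z 61.0 68.0 r 92.0 ang -41.8
(515, 215) y z -45.0 112.0 r 121.0 ang 21.9
(420, 340) y z -5.0 41.0 r 41.0 ang 6.4
(560, 415) y z -88.0 -6.0 r 88.0 ang 94.1
(318, 300) y z 51.0 64.0 r 82.0 ang -38.9
hub px [402.83879012 385.82056312] top tyre [424.16344786 118.64319025] left [148.95343614 378.61752341]
```

```bash
python3 -c "
from h import *
rows(W(-.085,.074,.013),Rzx(X,Z))"
```

```text
full [-78.5 -26.2  20.7] [-2.4  2.2  0.3] 3.3
```

```bash
python3 -m jog '[-20,-7,5,-1,1,0, -40,-14,10,-2,2,0, -60,-20,15,-2.4,2.2,0.3, -78.5,-26,21,-2.4,2.2,0.3]'; python3 -c "
from h import *
s=get_state();print(s['qpos'].round(3),((s['position']-C)@np.stack([X,Y,Z],1)).round(4));print(cur()[1].as_matrix().round(2))
rows(W(-.085,.074,.013),Rzx(X,Z));rows(W(-.017,.074,.013),Rzx(X,Z))"
```

```text
clock: 3.98
position: [0.5816, 0.0414, 0.1973]
ee_rot: [-0.107, 0.702, 0.107, 0.696]
contact_force: [0.3, -0.1, 0.2]
width: -0.0003
[-0.511  0.804  2.694  2.296  1.805 -1.833] [-0.0502  0.0498  0.0223]
[[ 0.01  0.3   0.95]
 [ 0.   -0.95  0.3 ]
 [ 1.   -0.   -0.01]]
full [ -9.6 -24.6 -34.4] [-0.8  0.5 -0.1] 0.9
full [ -9.1 -23.7  33.6] [-0.8  0.5 -0.1] 0.9
```

```bash
python3 -m jog '[-5,-12,3,-0.8,0.5,0, -9,-24,6,-0.8,0.5,0, -9,-24,6,-0.8,0.5,0]'; python3 - <<'E'
from h import *
s=get_state();print(s['qpos'].round(3),((s['position']-C)@np.stack([X,Y,Z],1)).round(4))
rows(W(-.017,.074,.013),Rzx(X,Z))
d=get_image("wrist");cv2.imwrite(f"pics/wrist2.png",d["frame"][:,:,::-1])
E
```

```text
clock: 4.35
position: [0.5896, 0.0655, 0.1903]
ee_rot: [-0.105, 0.701, 0.103, 0.698]
contact_force: [-0.9, -0.5, -0.1]
width: -0.0001
[-0.402  0.84   2.694  2.406  1.866 -1.828] [-0.0357  0.0707  0.0153]
full [-2.3 -3.2 18.8] [-0.3  0.2 -0.2] 0.4
```

View pics/wrist2.png

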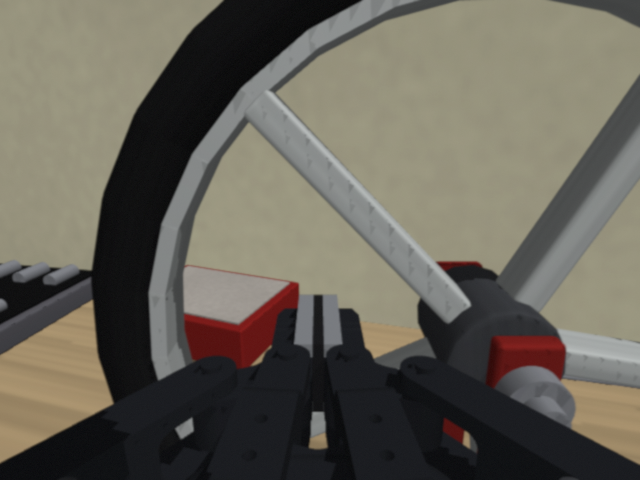

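```bash
cat > k.py <<'E'
from h import *
D=[([1.023,.2766,1.506,0,1.3607,-.121],[.2378,.523,.2494],None),([.818,.261,1.325,.333,1.658,-.311],[.242,.524,.353],0),
([-.673,.406,2.015,1.028,1.993,-.963],[.419,.1,.358],0),([-.718,.463,2.694,2.105,1.539,-1.586],[.535,.019,.266],0),
([-.511,.804,2.694,2.296,1.805,-1.833],[.5816,.0414,.1973],0),([-.402,.84,2.694,2.406,1.866,-1.828],[.5896,.0655,.1903],0)]
def fr(q,s4=1):
    R1=Ro.from_euler('z',q[0]);R2=R1*Ro.from_euler('y',q[1]);R3=R2*Ro.from_euler('y',q[2])
    R4=R3*Ro.from_euler('z',s4*q[3]);R5=R4*Ro.from_euler('y',q[4]);R6=R5*Ro.from_euler('z',q[5]);return R1,R2,R3,R4,R5,R6
if __name__=="__main__":
  for s4 in (1,-1):
    A=[];b=[]
    for q,p,_ in D:
        F=fr(q,s4);e=np.eye(3)
        A.append(np.stack([[0,0,1],F[0].apply([1,0,0]),F[0].apply([0,1,0]),F[1].apply([0,0,1]),F[2].apply([1,0,0]),F[2].apply([0,0,1]),F[4].apply([0,0,1])],1));b+=list(p)
    A=np.vstack(A);x,res,rk,sv=np.linalg.lstsq(A,np.array(b),rcond=None);print(s4,x.round(3),np.abs(A@x-b).max(),rk)
    print(fr(D[0][0],s4)[5].as_matrix().round(2),fr(D[5][0],s4)[5].as_matrix().round(2))
  print(cur()[1].as_matrix().round(2))
E
python3 k.py
```

```text
1 [0.138 0.001 0.069 0.628 0.06  0.421 0.346] 0.0003623854790638925 7
[[-0.41 -0.91 -0.  ]
 [-0.91  0.41 -0.  ]
 [ 0.    0.   -1.  ]] [[-0.29  0.    0.96]
 [ 0.96 -0.    0.29]
 [ 0.    1.   -0.  ]]
-1 [-0.191  0.198  0.254  0.695  0.161  0.134 -0.014] 0.2021609174159764 7
[[-0.41 -0.91 -0.  ]
 [-0.91  0.41 -0.  ]
 [ 0.    0.   -1.  ]] [[ 0.77  0.44  0.45]
 [ 0.4   0.22 -0.89]
 [-0.49  0.87 -0.  ]]
[[ 0.    0.29  0.96]
 [-0.   -0.96  0.29]
 [ 1.   -0.   -0.  ]]
```

```bash
cat >> k.py <<'E'
PX=np.array([.138,.001,.069,.628,.06,.421,.346])
LO=np.array([-2.89,-.75,.22,-1.18,.11,-2.7]);HI=np.array([2.89,2.08,2.7,4.32,2.71,2.7])
def fk(q):
    F=fr(q);p=np.stack([[0,0,1],F[0].apply([1,0,0]),F[0].apply([0,1,0]),F[1].apply([0,0,1]),F[2].apply([1,0,0]),F[2].apply([0,0,1]),F[4].apply([0,0,1])],1)@PX
    return p,F[5]*Ro.from_euler('z',np.pi/2)
from scipy.optimize import least_squares
def ik(p,R,q0):
    f=lambda q:(lambda a:np.r_[(a[0]-p)*3,(R.inv()*a[1]).as_rotvec()])(fk(q))
    r=least_squares(f,np.clip(q0,LO+1e-3,HI-1e-3),bounds=(LO,HI));return r.x,np.abs(r.fun).max()
def Rt(yaw,pitch):  # deg; tool z = X yawed about Z, pitched down; tool x ~ up
    z=Ro.from_euler('z',yaw,degrees=True).apply(X)*np.cos(np.radians(pitch))-Z*np.sin(np.radians(pitch))
    x=Z-z*(z@Z);return Rzx(z,x/np.linalg.norm(x))
def tip(x,y,z,R): return W(x,y,z)-.019*R.apply([0,0,1])
E
python3 - <<'E'
from k import *
q0=get_state()["qpos"]
for yaw,pit in [(0,0),(0,20),(0,30),(0,40),(-30,20),(-30,30),(-45,20)]:
    R=Rt(yaw,pit);print(yaw,pit)
    for ang in (-130,-90,-50):
        a=np.radians(ang);o=[]
        for x in (0,-.06):
            P=tip(x,-.075*np.sin(a),.075*np.cos(a),R);q,e=ik(P,R,q0);o.append((q.round(2).tolist(),round(e,3)))
        print(ang,o)
E
```

```text
0 0
-130 [([-0.4, 1.04, 2.65, 2.38, 1.99, -1.94], np.float64(0.0)), ([-0.59, 1.11, 2.7, 2.1, 1.96, -2.14], np.float64(0.076))]
-90 [([-0.34, 0.88, 2.66, 2.47, 1.89, -1.82], np.float64(0.0)), ([-0.53, 0.86, 2.7, 2.23, 1.81, -1.9], np.float64(0.09))]
-50 [([-0.4, 0.66, 2.61, 2.45, 1.68, -1.66], np.float64(0.0)), ([-0.57, 0.67, 2.7, 2.24, 1.69, -1.74], np.float64(0.04))]
0 20
-130 [([-0.35, 0.54, 2.53, 2.49, 1.17, -1.53], np.float64(0.0)), ([-0.5, 0.58, 2.68, 2.38, 1.31, -1.66], np.float64(0.0))]
-90 [([-0.3, 0.38, 2.5, 2.48, 1.0, -1.4], np.float64(0.0)), ([-0.44, 0.36, 2.63, 2.37, 1.11, -1.46], np.float64(0.0))]
-50 [([-0.35, 0.24, 2.42, 2.31, 0.86, -1.19], np.float64(0.0)), ([-0.5, 0.18, 2.53, 2.18, 0.94, -1.2], np.float64(0.0))]
0 30
-130 [([-0.3, 0.37, 2.41, 2.38, 0.76, -1.28], np.float64(0.0)), ([-0.42, 0.34, 2.54, 2.29, 0.85, -1.34], np.float64(0.0))]
-90 [([-0.25, 0.23, 2.37, 2.27, 0.62, -1.1], np.float64(0.0)), ([-0.37, 0.17, 2.48, 2.18, 0.7, -1.1], np.float64(0.0))]
-50 [([-0.3, 0.13, 2.28, 1.98, 0.55, -0.79], np.float64(0.0)), ([-0.42, 0.05, 2.38, 1.87, 0.63, -0.77], np.float6
[... 785 characters left out ...]
 0.7, -1.83], np.float64(0.0)), ([0.18, 0.34, 2.5, 3.67, 0.78, -1.74], np.float64(0.0))]
-90 [([0.25, 0.27, 2.3, 3.97, 0.58, -2.05], np.float64(0.0)), ([0.25, 0.2, 2.42, 3.9, 0.62, -1.97], np.float64(0.0))]
-50 [([0.2, 0.16, 2.24, 4.12, 0.46, -2.27], np.float64(0.0)), ([0.18, 0.08, 2.35, 4.05, 0.46, -2.21], np.float64(0.0))]
-45 20
-130 [([0.43, 0.55, 2.31, 4.18, 1.06, -1.83], np.float64(0.0)), ([0.46, 0.54, 2.44, 4.15, 1.13, -1.72], np.float64(0.0))]
-90 [([0.48, 0.44, 2.25, 4.31, 1.0, -2.01], np.float64(0.0)), ([0.51, 0.41, 2.38, 4.29, 1.05, -1.92], np.float64(0.0))]
-50 [([0.42, 0.34, 2.23, 4.32, 0.93, -2.13], np.float64(0.011)), ([0.45, 0.28, 2.34, 4.32, 0.97, -2.08], np.float64(0.006))]
```

```bash
python3 -c "
from k import *
R=Rt(0,20);rows(tip(-.05,.074,.013,R),R);rows(tip(.002,.074,.013,R),R)"
```

```text
full [  3.7  -4.2 -32. ] [ -0.2 -19.9  -0.1] 19.9
full [ 3.8 -4.  20. ] [ -0.2 -19.9  -0.1] 19.9
```

```bash
python3 -m jog '[1,-1,-5,0,-7,0, 2,-3,-16,0,-14,0, 4,-4,-28,0,-20,0, 4,-4,-32,0,-20,0]'; python3 - <<'E'
from k import *
s=get_state();print(s['qpos'].round(3),((s['position']+.019*cur()[1].apply([0,0,1])-C)@np.stack([X,Y,Z],1)).round(4))
R=Rt(0,20);rows(tip(.002,.074,.013,R),R)
E
```

```text
clock: 4.9
position: [0.5576, 0.0589, 0.1995]
ee_rot: [-0.081, 0.809, 0.121, 0.57]
contact_force: [1.4, -0.2, -0.1]
width: -0.0003
[-0.421  0.301  2.577  2.346  1.034 -1.379] [-0.0504  0.0734  0.0181]
full [12.9 -0.5 51. ] [ 0.  -0.3  0.4] 0.5
```

```bash
python3 -m jog '[4,0,15,0,0,0, 9,0,32,0,0,0, 13,0,51,0,0,0, 13,0,51,0,0,0]'; python3 - <<'E'
from k import *
s=get_state();print(s['qpos'].round(3),((s['position']+.019*cur()[1].apply([0,0,1])-C)@np.stack([X,Y,Z],1)).round(4))
for n in ["wrist","side"]:
    d=get_image(n);cv2.imwrite(f"pics/{n}3.png",d["frame"][:,:,::-1])
E
```

```text
clock: 5.4
position: [0.609, 0.0744, 0.1882]
ee_rot: [-0.084, 0.811, 0.119, 0.567]
contact_force: [-0.3, 0.2, -0.0]
width: -0.0
[-0.299  0.358  2.476  2.454  0.972 -1.362] [0.0032 0.0737 0.0067]
```

View pics/wrist3.png

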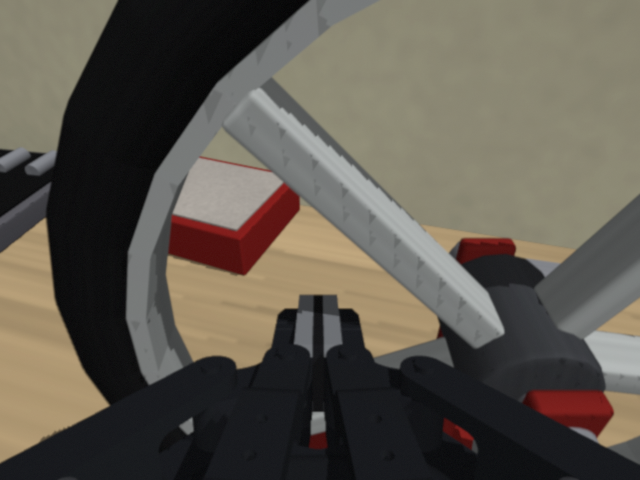

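```bash
cat >> k.py <<'E'
def tp(): 
    s=get_state();return ((s['position']+.019*cur()[1].apply([0,0,1])-C)@np.stack([X,Y,Z],1))
def arc(a0,a1,n=10,r=.075,x=None):
    p0=tp();R0=cur()[1];x=p0[0] if x is None else x
    for i in range(1,n+1):
        a=np.radians(a0+(a1-a0)*i/n);t=W(x,-r*np.sin(a),r*np.cos(a))-W(*p0)
        print(",".join(f"{v:.0f}" for v in R0.inv().apply(t)*1e3)+",0,0,0",end=", ")
    print()
E
python3 -c "
from k import *
arc(-85,-45,x=.002)"
```

```text
5,-0,-2,0,0,0, 10,1,-3,0,0,0, 15,2,-5,0,0,0, 19,4,-7,0,0,0, 24,6,-9,0,0,0, 28,8,-10,0,0,0, 32,11,-12,0,0,0, 36,14,-13,0,0,0, 40,17,-15,0,0,0, 44,21,-16,0,0,0,
```

```bash
python3 -m jog '[5,0,-2,0,0,0, 10,1,-3,0,0,0, 15,2,-5,0,0,0, 19,4,-7,0,0,0, 24,6,-9,0,0,0, 28,8,-10,0,0,0, 32,11,-12,0,0,0, 36,14,-13,0,0,0, 40,17,-15,0,0,0, 44,21,-16,0,0,0]'; python3 - <<'E'
from k import *
print(tp().round(4));arc(-45,-5,x=.002)
for n in ["wrist"]:
    d=get_image(n);cv2.imwrite(f"pics/{n}4.png",d["frame"][:,:,::-1])
E
```

```text
clock: 6.75
position: [0.6143, 0.0542, 0.2369]
ee_rot: [-0.083, 0.811, 0.119, 0.567]
contact_force: [-1.2, -0.3, -1.9]
width: -0.0
[0.0026 0.0528 0.0554]
1,4,-1,0,0,0, 4,8,-2,0,0,0, 7,12,-3,0,0,0, 9,16,-4,0,0,0, 12,21,-5,0,0,0, 14,26,-6,0,0,0, 15,31,-6,0,0,0, 16,36,-7,0,0,0, 17,41,-7,0,0,0, 18,46,-7,0,0,0,
```

View pics/wrist4.png

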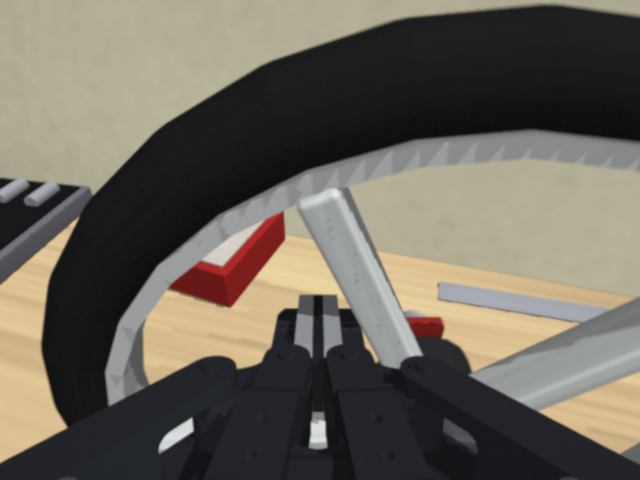

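```bash
python3 -m jog '[2,4,-1,0,0,0, 5,8,-2,0,0,0, 8,12,-3,0,0,0, 10,16,-4,0,0,0, 12,21,-5,0,0,0, 14,26,-6,0,0,0, 15,31,-6,0,0,0, 16,36,-7,0,0,0, 17,41,-7,0,0,0, 18,46,-7,0,0,0]'; python3 - <<'E'
from k import *
print(tp().round(4));
for n in ["wrist","scene"]:
    d=get_image(n);cv2.imwrite(f"pics/{n}5.png",d["frame"][:,:,::-1])
E
```

```text
clock: 8.05
position: [0.6273, 0.0098, 0.256]
ee_rot: [-0.083, 0.811, 0.119, 0.567]
contact_force: [-0.7, 2.3, -1.3]
width: 0.0003
[0.0023 0.0065 0.0744]
```

View pics/wrist5.png

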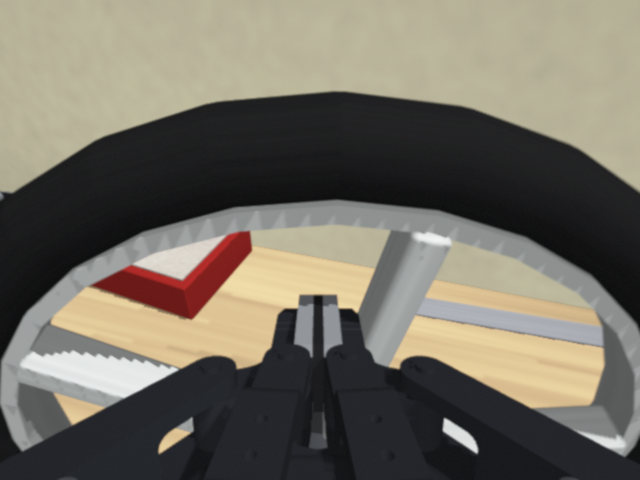

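View pics/scene5.png

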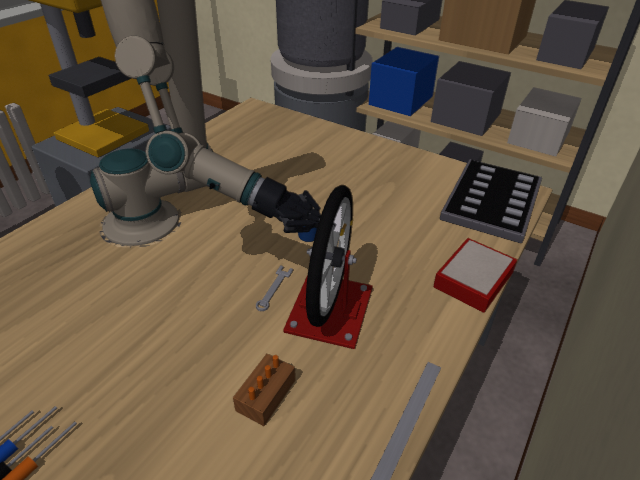

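```bash
python3 -c "
from k import *
arc(-5,41,x=.002)"
```

```text
-0,5,-1,0,0,0, -1,11,-1,0,0,0, -1,17,-0,0,0,0, -2,23,0,0,0,0, -4,29,1,0,0,0, -6,34,1,0,0,0, -8,40,2,0,0,0, -11,45,3,0,0,0, -14,50,4,0,0,0, -18,55,6,0,0,0,
```

```bash
python3 -m jog '[0,5,0,0,0,0, -1,11,0,0,0,0, -1,17,0,0,0,0, -2,23,0,0,0,0, -4,29,1,0,0,0, -6,34,1,0,0,0, -8,40,2,0,0,0, -11,45,3,0,0,0, -14,50,4,0,0,0, -18,55,6,0,0,0]'; python3 - <<'E'
from k import *
print(tp().round(4),get_state()["qpos"].round(2));
d=get_image("wrist");cv2.imwrite(f"pics/wrist6.png",d["frame"][:,:,::-1])
R=Rt(0,20)
for t in [(.0,-.042,.058),(-.05,-.042,.058),(-.05,.06,.05),(-.05,.07,-.03)]:rows(tip(*t,R),R)
E
```

```text
clock: 9.4
position: [0.6425, -0.043, 0.2368]
ee_rot: [-0.083, 0.811, 0.119, 0.567]
contact_force: [-1.3, 1.8, 1.2]
width: -0.0001
[ 0.0019 -0.0484  0.0552] [-0.58  0.28  2.29  1.99  0.91 -1.01]
full [ 2.7 -7.5 -3. ] [-0.   0.2 -0. ] 0.2
full [-14.6  -7.5 -49.9] [-0.   0.2 -0. ] 0.2
full [ -22.2 -109.5  -47.2] [-0.   0.2 -0. ] 0.2
full [ -97.3 -119.5  -19.6] [-0.   0.2 -0. ] 0.2
```

View pics/wrist6.png

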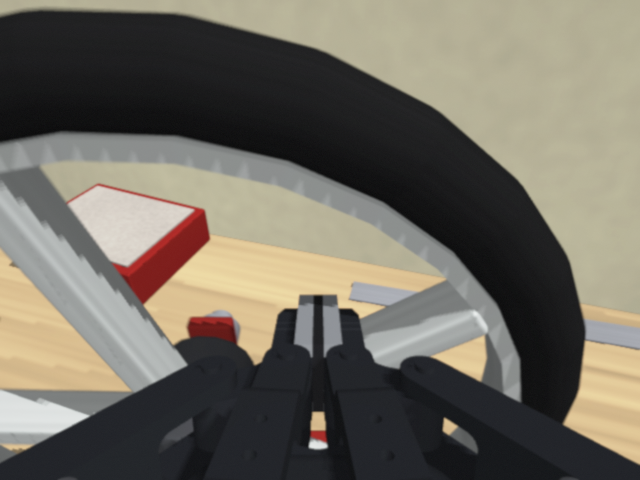

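```bash
python3 -m jog '[3,-7,-3,0,0,0, -6,-7,-26,0,0,0, -15,-7,-50,0,0,0, -20,-30,-62,0,0,0, -24,-60,-62,0,0,0, -24,-90,-62,0,0,0, -30,-110,-60,0,0,0, -30,-110,-60,0,0,0]'; python3 - <<'E'
from k import *
print(tp().round(4),get_state()["qpos"].round(2),get_state()["contact_force"].round(1));
for n in ["wrist","scene","side"]:
    d=get_image(n);cv2.imwrite(f"pics/{n}7.png",d["frame"][:,:,::-1])
a=cv2.imread("pics/scene7.png")[175:320,265:395];b=cv2.imread("pics/side7.png")[150:300,230:350]
cv2.imwrite("pics/c7.png",np.hstack([cv2.resize(a,(390,435),interpolation=2),cv2.resize(b,(360,435),interpolation=2)]))
E
```

```text
clock: 10.45
position: [0.5459, 0.0451, 0.2291]
ee_rot: [-0.084, 0.811, 0.119, 0.566]
contact_force: [-0.4, -0.8, -0.2]
width: -0.0001
[-0.0656  0.0637  0.0476] [-0.5   0.18  2.54  2.17  0.94 -1.2 ] [-0.4 -0.8 -0.2]
```

View pics/wrist7.png

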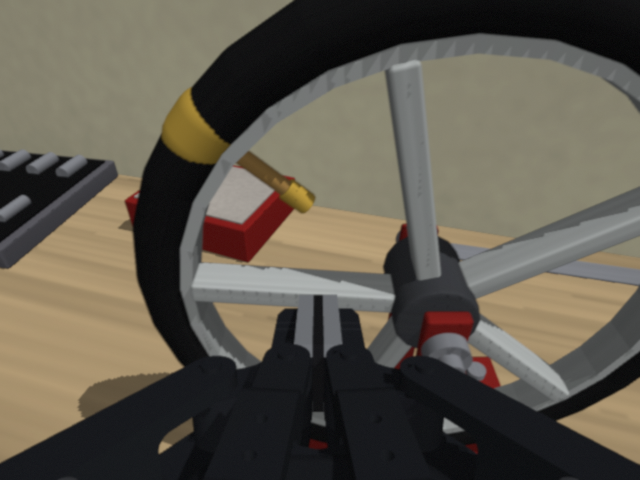

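View pics/c7.png

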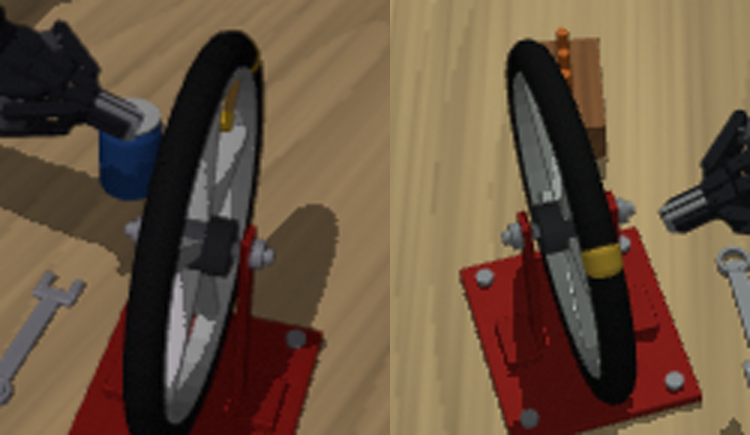

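```bash
cat >> k.py <<'E'
def ang(c,p,x=0):
    q=plane(c,*p,X,C+x*X)-C
    return (q@Y*1e3).round(1),(q@Z*1e3).round(1),"r",(np.hypot(q@Y,q@Z)*1e3).round(1),"ang",np.degrees(np.arctan2(-(q@Y),q@Z)).round(1)
E
python3 - <<'E'
from k import *
c=cam("wrist")
print(ang(c,(296,194)),ang(c,(255,163)))
for p in [(405,68),(427,276),(197,284),(390,296)]: print("spoke",ang(c,p,-.014))
f=c[0].astype(int);r,g,b=f[...,0],f[...,1],f[...,2];m=(r>90)&(g>.6*r)&(g<.9*r)&(b<.4*r);ys,xs=np.nonzero(m);print(len(xs),xs.min(),xs.max(),ys.min(),ys.max())
for R_ in [(-.06,.07,-.03),(.002,.07,-.03)]:
    R=Rt(0,20);rows(tip(*R_,R),R)
E
```

```text
(np.float64(71.9), np.float64(62.0), 'r', np.float64(94.9), 'ang', np.float64(-49.2)) (np.float64(89.6), np.float64(77.9), 'r', np.float64(118.8), 'ang', np.float64(-49.0))
spoke (np.float64(30.6), np.float64(122.2), 'r', np.float64(126.0), 'ang', np.float64(-14.1))
spoke (np.float64(7.9), np.float64(23.6), 'r', np.float64(24.9), 'ang', np.float64(-18.5))
spoke (np.float64(122.2), np.float64(18.2), 'r', np.float64(123.5), 'ang', np.float64(-81.5))
spoke (np.float64(24.8), np.float64(10.0), 'r', np.float64(26.7), 'ang', np.float64(-68.0))
3061 154 306 93 215
full [-72.3  -9.6  31.1] [-0.  0.  0.] 0.0
full [-51.1  -9.6  89.3] [-0.  0.  0.] 0.0
```

```bash
python3 -m jog '[-20,-3,9,0,0,0, -40,-6,18,0,0,0, -60,-10,27,0,0,0, -72,-10,31,0,0,0, -66,-10,46,0,0,0, -58,-10,68,0,0,0, -51,-10,89,0,0,0, -51,-10,89,0,0,0]'; python3 - <<'E'
from k import *
print(tp().round(4),get_state()["qpos"].round(2),get_state()["contact_force"].round(1));
d=get_image("wrist");cv2.imwrite(f"pics/wrist8.png",d["frame"][:,:,::-1])
arc(-113,-65,x=.002)
E
```

```text
clock: 11.65
position: [0.6094, 0.0714, 0.1518]
ee_rot: [-0.083, 0.81, 0.119, 0.568]
contact_force: [0.6, 0.4, 0.3]
width: 0.0
[ 0.0029  0.0706 -0.0297] [-0.31  0.48  2.52  2.51  1.11 -1.48] [0.6 0.4 0.3]
7,-0,-2,0,0,0, 12,-2,-4,0,0,0, 18,-3,-6,0,0,0, 24,-4,-8,0,0,0, 30,-4,-10,0,0,0, 36,-3,-13,0,0,0, 42,-3,-15,0,0,0, 47,-1,-17,0,0,0, 53,1,-19,0,0,0, 58,3,-21,0,0,0,
```

View pics/wrist8.png

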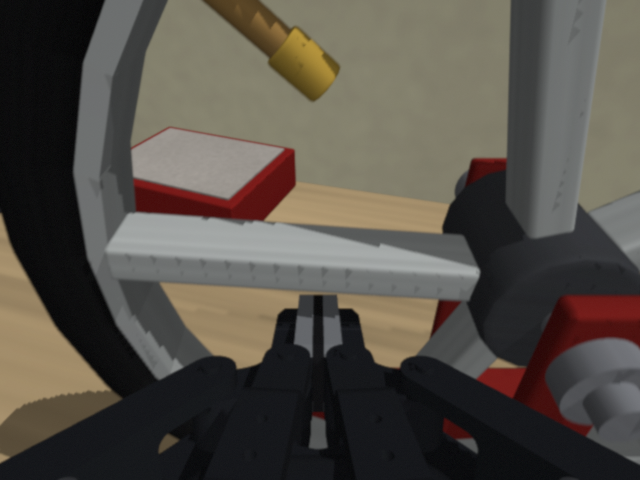

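```bash
python3 -m jog '[7,0,-2,0,0,0, 12,-2,-4,0,0,0, 18,-3,-6,0,0,0, 24,-4,-8,0,0,0, 30,-4,-10,0,0,0, 36,-3,-13,0,0,0, 42,-3,-15,0,0,0, 47,-1,-17,0,0,0, 53,1,-19,0,0,0, 58,3,-21,0,0,0]'; python3 - <<'E'
from k import *
print(tp().round(4),get_state()["qpos"].round(2),get_state()["contact_force"].round(1));
d=get_image("wrist");cv2.imwrite(f"pics/wrist9.png",d["frame"][:,:,::-1])
arc(-65,-58,n=2,x=.002)
E
```

```text
clock: 12.95
position: [0.6085, 0.0692, 0.2132]
ee_rot: [-0.083, 0.811, 0.119, 0.567]
contact_force: [-0.6, -0.2, -1.6]
width: -0.0004
[0.0014 0.0688 0.0317] [-0.32  0.28  2.44  2.38  0.9  -1.27] [-0.6 -0.2 -1.6]
3,3,-1,0,0,0, 6,5,-2,0,0,0,
```

View pics/wrist9.png

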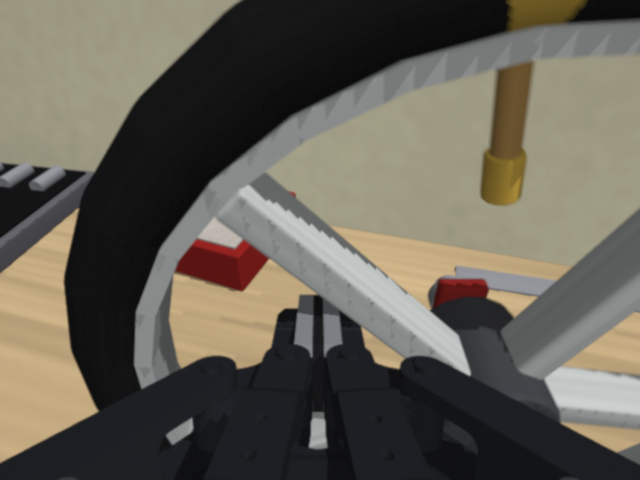

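```bash
cat >> k.py <<'E'
def meas():
    c=cam("wrist");print("wrist cap",ang(c,(503,177)))
    return c
E
python3 - <<'E'
from k import *
c=cam("wrist")
print(ang(c,(503,177)),ang(c,(513,90)))
for n in ["scene","side"]:
    c=cam(n);f=c[0].astype(int);r,g,b=f[...,0],f[...,1],f[...,2];m=((r>70)&(g>.55*r)&(b<.38*r)).astype(np.uint8)
    w=(295,170,375,330) if n=="scene" else (255,155,320,295)
    k,l,s,ce=cv2.connectedComponentsWithStats(m)
    for i in range(1,k):
        x,y=ce[i]
        if w[0]<x<w[2] and w[1]<y<w[3] and s[i][4]>4: print(n,ce[i].round(1),s[i],ang(c,ce[i]))
    x0,y0,x1,y1=(300,170,375,270) if n=="scene" else (255,150,315,230)
    cv2.imwrite(f"pics/{n}9.png",cv2.resize(c[0][y0:y1,x0:x1,::-1],None,fx=6,fy=6,interpolation=2))
E
```

```text
(np.float64(17.4), np.float64(91.0), 'r', np.float64(92.7), 'ang', np.float64(-10.8)) (np.float64(21.1), np.float64(115.2), 'r', np.float64(117.1), 'ang', np.float64(-10.4))
scene [335.9 194.4] [328 191  15   9  75] (np.float64(21.9), np.float64(151.5), 'r', np.float64(153.0), 'ang', np.float64(-8.2))
side [285.2 165. ] [285 163   2   5   5] (np.float64(19.0), np.float64(232.6), 'r', np.float64(233.4), 'ang', np.float64(-4.7))
side [290. 176.] [290 172   1   9   9] (np.float64(57.3), np.float64(238.9), 'r', np.float64(245.7), 'ang', np.float64(-13.5))
side [287.3 190.8] [281 186  14  11 111] (np.float64(19.5), np.float64(151.0), 'r', np.float64(152.2), 'ang', np.float64(-7.4))
```

```bash
python3 -m jog '[3,2,-1,0,0,0, 6,4,-2,0,0,0, 7,6,-3,0,0,0, 7,6,-3,0,0,0]'; python3 - <<'E'
from k import *
p=tp();print(p.round(4),np.degrees(np.arctan2(-p[1],p[2])),get_state()["contact_force"].round(1));
c=cam("wrist")
f=c[0];cv2.imwrite(f"pics/wrist10.png",f[:,:,::-1])
f=f.astype(int);r,g,b=f[...,0],f[...,1],f[...,2];m=((r>110)&(g>.65*r)&(b<.4*r)).astype(np.uint8)
k,l,s,ce=cv2.connectedComponentsWithStats(m)
for i in range(1,k):
    if s[i][4]>40: print(ce[i].round(1),s[i],ang(c,ce[i]))
E
```

```text
clock: 13.65
position: [0.6101, 0.0631, 0.2207]
ee_rot: [-0.083, 0.811, 0.119, 0.567]
contact_force: [-0.3, 0.6, -1.0]
width: -0.0
[0.0011 0.0625 0.0392] -57.889085200108575 [-0.3  0.6 -1. ]
[608.1  15.6] [ 575    0   65   34 2016] (np.float64(-2.1), np.float64(138.0), 'r', np.float64(138.0), 'ang', np.float64(0.9))
[525.8 200.4] [ 505  170   43   55 1283] (np.float64(2.5), np.float64(89.3), 'r', np.float64(89.3), 'ang', np.float64(-1.6))
```

View pics/wrist10.png

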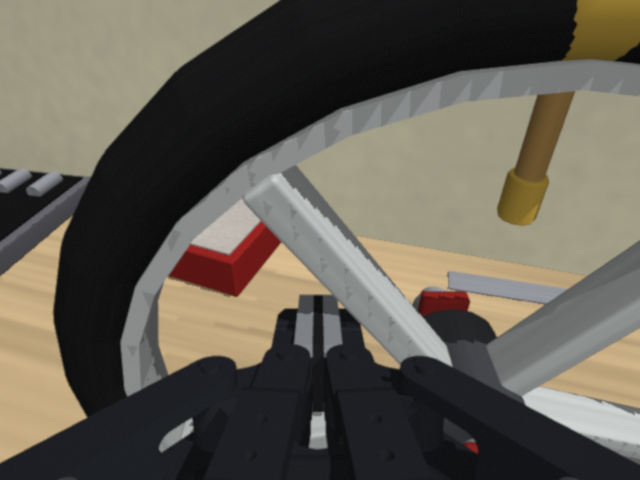

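```bash
python3 -c "
from k import *
R=Rt(0,20)
for t in [(.001,.068,.032),(-.06,.068,.032),(-.085,.0,.09)]:
  rows(tip(*t,R),R)
  print(ik(tip(*t,R),R,get_state()['qpos']))"
```

```text
full [-6.8 -5.5  2.4] [-0.1  0.  -0. ] 0.1
(array([-0.31625355,  0.28102433,  2.44619605,  2.38704803,  0.89688735,
       -1.27293875]), np.float64(1.9984014443252818e-15))
full [-27.7  -5.6 -54.9] [-0.1  0.  -0. ] 0.1
(array([-0.46332722,  0.23567981,  2.56464251,  2.26191942,  0.9863267 ,
       -1.29279416]), np.float64(2.8602120671905595e-13))
full [ 18.3  62.4 -98.4] [-0.1  0.  -0. ] 0.1
(array([-0.72283931,  0.07674239,  2.42880101,  1.81339034,  0.96330632,
       -0.91014089]), np.float64(3.3306690738754696e-16))
```

```bash
python3 -m jog '[-4,-3,1,0,0,0, -7,-6,2,0,0,0, -17,-6,-27,0,0,0, -28,-6,-55,0,0,0, -10,15,-70,0,0,0, 5,40,-85,0,0,0, 18,62,-98,0,0,0, 18,62,-98,0,0,0]'; python3 - <<'E'
from k import *
p=tp();print(p.round(4),get_state()["contact_force"].round(1));
for n in ["wrist","scene","side"]:
    c=cam(n);cv2.imwrite(f"pics/{n}11.png",c[0][:,:,::-1])
    f=c[0].astype(int);r,g,b=f[...,0],f[...,1],f[...,2];m=((r>90)&(g>.6*r)&(b<.42*r)).astype(np.uint8)
    k,l,s,ce=cv2.connectedComponentsWithStats(m)
    for i in range(1,k):
        q=ang(c,ce[i])
        if s[i][4]>12 and q[3]<170: print(n,ce[i].round(1),s[i],q)
E
```

```text
clock: 14.7
position: [0.5462, -0.0226, 0.2723]
ee_rot: [-0.081, 0.81, 0.119, 0.568]
contact_force: [0.6, 0.6, 0.1]
width: -0.0001
[-0.0846 -0.0015  0.0908] [0.6 0.6 0.1]
wrist [305.2  94.7] [ 278   66   56   65 2940] (np.float64(5.3), np.float64(144.0), 'r', np.float64(144.1), 'ang', np.float64(-2.1))
wrist [306.5 199. ] [298 185  18  28 432] (np.float64(5.3), np.float64(89.4), 'r', np.float64(89.6), 'ang', np.float64(-3.4))
scene [333.5 198.6] [326 195  14  10  82] (np.float64(2.3), np.float64(154.3), 'r', np.float64(154.3), 'ang', np.float64(-0.8))
```

View pics/wrist11.png

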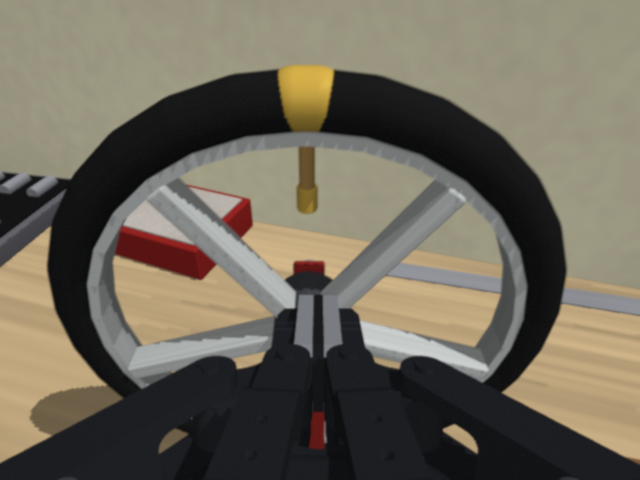

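```bash
python3 - <<'E'
from k import *
c=cam("wrist");f=c[0].astype(int)
m=(f.sum(2)<110)
for row in (180,200,230,260,280):
    xs=np.nonzero(m[row])[0];L,Rr=xs.min(),xs.max()
    print(row,L,Rr,"mid",(L+Rr)/2)
# predicted silhouette of tyre torus
pts=[]
for a in np.radians(np.arange(0,360,1)):
    for t in np.radians(np.arange(0,360,15)):
        r=.143+.014*np.cos(t);pts.append(proj(c,W(.014*np.sin(t),-r*np.sin(a),r*np.cos(a))))
pts=np.array(pts)
for row in (180,200,230,260,280):
    q=pts[abs(pts[:,1]-row)<1.5];print(row,q[:,0].min().round(1),q[:,0].max().round(1),((q[:,0].min()+q[:,0].max())/2).round(1))
print("top pred",pts[:,1].min(),"meas",np.nonzero(m[:,400])[0].min(),pts[abs(pts[:,0]-400)<1.5][:,1].min())
print("up line proj",proj(c,W(0,0,.092)),proj(c,W(0,0,.143)),"px/deg",proj(c,W(0,.0016,.092)))
# rim inner: light-grey under the tyre
E
```

```text
180 3 553 mid 278.0
200 0 562 mid 281.0
230 0 571 mid 285.5
260 56 575 mid 315.5
280 59 572 mid 315.5
180 86.2 566.7 326.5
200 73.4 575.6 324.5
230 65.2 583.4 324.3
260 63.1 585.3 324.2
280 64.9 583.1 324.0
top pred 56.06025463329844 meas 72 64.15266269677579
up line proj [324.01214756 189.47245513] [324.74534423  90.08585229] px/deg [320.91947501 189.47429647]
```

```bash
python3 - <<'E'
from k import *
for it in range(2):
    c=cam("wrist");f=c[0].astype(int);r,g,b=f[...,0],f[...,1],f[...,2]
    m=(f.sum(2)<110)
    for row in (250,265,280):
        xs=np.nonzero(m[row])[0];print(row,xs.min(),xs.max(),(xs.min()+xs.max())/2,end=" ")
    t=((r>90)&(g>.6*r)&(b<.42*r)).astype(np.uint8);k,l,s,ce=cv2.connectedComponentsWithStats(t)
    print([ce[i].round(1).tolist() for i in range(1,k) if s[i][4]>100],tp().round(4), get_state()["qd"].round(4))
    # stem: brown columns per row
    st=(r>60)&(r>1.35*b)&(g<.75*r)&(g>.4*r)
    for row in (150,165,180):
        xs=np.nonzero(st[row,280:330])[0]+280; print("stem",row,xs.mean().round(1),len(xs))
    # rim/tyre boundary widths at fixed rows higher up: first non-dark inside
    cv2.imwrite("pics/wrist12.png",c[0][:,:,::-1])
    print("pred mid",[proj(c,W(0,0,z)).round(1).tolist() for z in (0,.092,.143)])
E
```

```text
250 57 574 315.5 265 56 576 316.0 280 59 573 316.0 [[315.0, 86.3], [315.4, 192.9]] [-0.0849  0.0023  0.0881] [ 0.0024 -0.0006 -0.006  -0.0033 -0.0006  0.003 ]
stem 150 nan 0
stem 165 nan 0
stem 180 nan 0
pred mid [[323.6, 313.5], [324.6, 189.2], [325.4, 89.7]]
250 57 575 316.0 265 56 576 316.0 280 59 573 316.0 [[315.1, 86.3], [315.5, 193.0]] [-0.0849  0.0022  0.0881] [-0.0021 -0.001  -0.0075 -0.0031 -0.001   0.0041]
stem 150 nan 0
stem 165 nan 0
stem 180 nan 0
pred mid [[323.7, 313.6], [324.7, 189.3], [325.5, 89.8]]<stdin>:12: RuntimeWarning: Mean of empty slice.
  ret = ret.dtype.type(ret / rcount)
```

```bash
python3 - <<'E'
from k import *
P={}
vs=[]
for n in ["scene","side"]:
    c=cam(n);f=c[0].astype(int);r,g,b=f[...,0],f[...,1],f[...,2];t=((r>70)&(g>.55*r)&(b<.42*r)).astype(np.uint8);k,l,s,ce=cv2.connectedComponentsWithStats(t)
    for i in range(1,k):
        pr=proj(c,W(0,0,.15))
        if s[i][4]>20 and np.hypot(*(ce[i]-pr))<15: print(n,ce[i].round(1),s[i],"pred",pr.round(1));P[n]=(c,ce[i])
    x0,y0,x1,y1=(295,170,375,270) if n=="scene" else (255,155,320,255)
    vs.append(cv2.resize(c[0][y0:y1,x0:x1,::-1],(380,500),interpolation=2))
    # predicted visible tape patch centroid for wheel angle 0: surface points facing camera
    o=-c[2].T@c[3]
    for dg in (-3,0,3):
        q=[]
        for a in np.radians(dg+np.linspace(-5.2,5.2,9)):
            for th in np.radians(np.arange(0,360,5)):
                rad=np.array(-np.sin(a)*Y+np.cos(a)*Z);nn=np.cos(th)*rad+np.sin(th)*X;p=C+.143*rad+.014*nn
                if nn@(o-p)>0: q.append((proj(c,p),nn@(o-p)/np.linalg.norm(o-p)))
        w=np.array([z[1] for z in q]);pp=np.array([z[0] for z in q]);print(n,dg,(pp*w[:,None]).sum(0)/w.sum())
cv2.imwrite("pics/v13.png",np.hstack(vs))
if len(P)==2:
    X3,e=tri(*P["scene"],*P["side"]);print(((X3-C)@np.stack([X,Y,Z],1)).round(4),e)
E
```

```text
scene [333.5 199. ] [326 195  15  10  94] pred [333.1 201. ]
scene -3 [335.85265706 198.10363205]
scene 0 [334.72561324 200.21134862]
scene 3 [333.59504377 202.52770778]
side [292.3 179.5] [279 164  23  30 359] pred [285.  184.7]
side -3 [285.11878762 186.66831224]
side 0 [284.12729517 184.01057286]
side 3 [283.14808913 181.49933951]
[-0.0085 -0.0007  0.1576] 0.018999459204599903
```

View pics/v13.png

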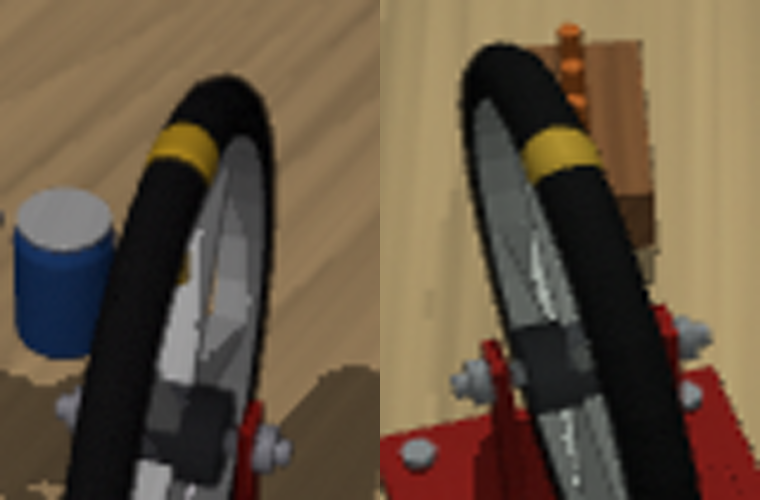

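View pics/wrist12.png

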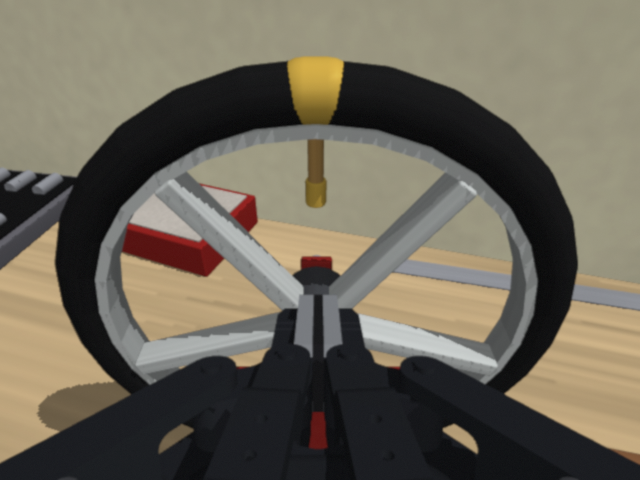

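```bash
python3 - <<'E'
from k import *
for n in ["scene","side"]:
    c=cam(n);f=c[0].astype(int)
    print(n,[proj(c,W(x,0,0)).round(1).tolist() for x in (-.055,.055)],"top",proj(c,W(0,0,.157)).round(1))
    r,g,b=f[...,0],f[...,1],f[...,2]
    m=((f.sum(2)<75)).astype(np.uint8)
    x0,y0,x1,y1=(300,170,375,345) if n=="scene" else (262,155,320,300)
    ys,xs=np.nonzero(m[y0:y1,x0:x1]);print("tyre dark extents",xs.min()+x0,xs.max()+x0,ys.min()+y0,ys.max()+y0)
    pts=np.array([proj(c,W(.014*np.sin(t),-(.143+.014*np.cos(t))*np.sin(a),(.143+.014*np.cos(t))*np.cos(a))) for a in np.radians(range(0,360,2)) for t in np.radians(range(0,360,20))])
    print("pred",pts.min(0).round(1),pts.max(0).round(1))
c=cam("wrist");print([proj(c,W(x,0,.018)).round(1).tolist() for x in (.032,.04)])
E
```

```text
scene [[307.2, 252.1], [355.9, 261.8]] top [333.2 198.2]
tyre dark extents 306 371 186 335
pred [305.4 185.6] [353.  328.3]
side [[310.0, 220.1], [266.5, 231.0]] top [284.8 182.6]
tyre dark extents 269 313 164 289
pred [267.5 162. ] [311.2 288.1]
[[321.8, 261.6], [321.7, 254.3]]
```

```bash
python3 - <<'E'
from k import *
for n in ["scene","side"]:
    c=cam(n);h=cv2.cvtColor(c[0],cv2.COLOR_RGB2HSV).astype(int)
    m=((h[...,0]>=21)&(h[...,0]<=32)&(h[...,1]>150)&(h[...,2]>60)).astype(np.uint8)
    k,l,s,ce=cv2.connectedComponentsWithStats(m)
    for i in range(1,k):
        if s[i][4]>20 and np.hypot(*(ce[i]-proj(c,W(0,0,.15))))<15:
            print(n,ce[i].round(2),s[i]); 
            # outer top edge of tape: for the crest, edges along tape centreline
c=cam("side")
E
```

```text
scene [333.94 199.21] [326 195  15  11  99]
side [284.82 184.91] [279 180  14  12 100]
```

```bash
python3 -m jog '[5,0,-20,0,0,0, 15,0,-45,0,0,0, 30,0,-70,0,0,0, 50,0,-90,0,0,0, 70,0,-100,0,0,0, 70,0,-100,0,0,0, 70,0,-100,0,0,0, 70,0,-100,0,0,0]'; python3 - <<'E'
from k import *
print(tp().round(4),get_state()["qpos"].round(2),get_state()["contact_force"].round(1))
for n in ["wrist","side"]:
    c=cam(n);cv2.imwrite(f"pics/{n}14.png",c[0][:,:,::-1])
    h=cv2.cvtColor(c[0],cv2.COLOR_RGB2HSV).astype(int)
    m=((h[...,0]>=21)&(h[...,0]<=32)&(h[...,1]>150)&(h[...,2]>60)).astype(np.uint8)
    k,l,s,ce=cv2.connectedComponentsWithStats(m)
    for i in range(1,k):
        if s[i][4]>50: print(n,ce[i].round(2),s[i])
    if n=="wrist":
        print([proj(c,W(0,0,z)).round(1).tolist() for z in (0,.092,.143)])
        d=c[0].astype(int).sum(2)<110
        for row in range(150,330,20):
            xs=np.nonzero(d[row])[0];print(row,xs.min(),xs.max(),(xs.min()+xs.max())/2)
E
```

```text
clock: 16.4
position: [0.4784, -0.0404, 0.3696]
ee_rot: [-0.084, 0.811, 0.118, 0.566]
contact_force: [-0.5, 0.5, -0.0]
width: -0.0003
[-0.1547  0.001   0.1881] [-1.   -0.21  2.31  1.39  1.17 -0.44] [-0.5  0.5 -0. ]
wrist [314.67 199.66] [ 297  182   36   39 1183]
wrist [315.01 258.81] [309 250  12  17 155]
[[320.9, 333.9], [321.1, 255.4], [321.2, 199.8]]Traceback (most recent call last):
  File "<stdin>", line 14, in <module>
    return umr_minimum(a, axis, None, out, keepdims, initial, where)
ValueError: zero-size array to reduction operation minimum which has no identity
```

View pics/wrist14.png

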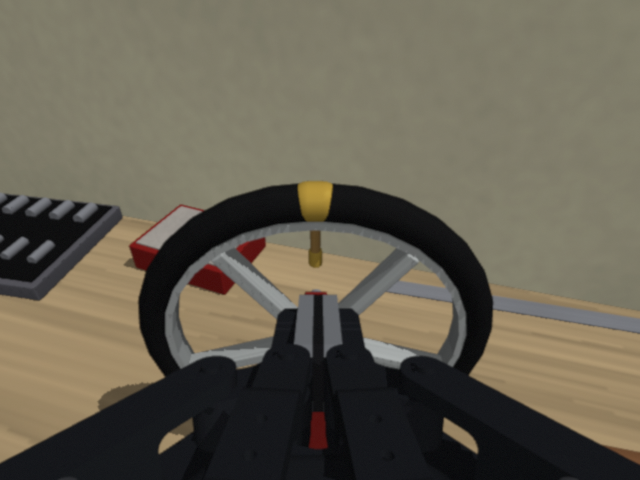

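```bash
python3 - <<'E'
from k import *
c=cam("side");cv2.imwrite("pics/side15.png",c[0][:,:,::-1]);print(np.abs(get_state()["qd"]).max())
E
```

```text
0.005811474714167822
```

View pics/side15.png

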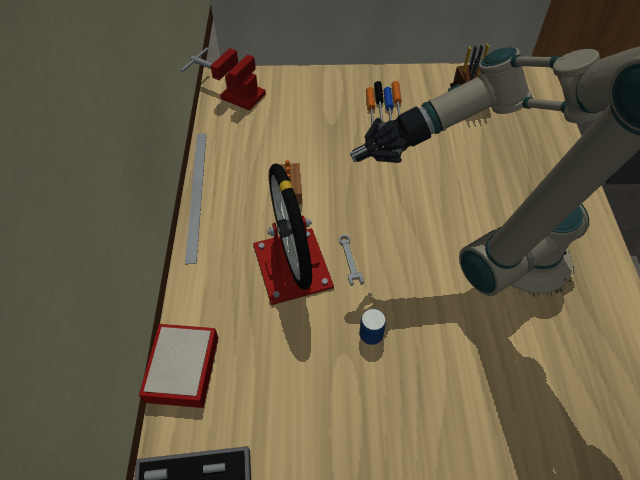

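The last side view shows the tape on the top of the tyre at about (286,185). The spanner, tin and bit block are where they were in the first picture, and the hand is well clear of the wheel.

```bash
python3 -c "
from rig import *
print(sign_off())"
```

```text
the job is handed in; nothing more can be done
None
```

The valve is set straight up at the top of the wheel, to within about half a degree by the last checks. I handed the job in at about 16.5 s of the 67 s allowed.

**What I did:** I pushed two spokes round clockwise with the closed fingertips, about 149° in all. The first took the wheel about 100° and the second the remaining 49° or so. The measured pushing force stayed at about 2–3 N. Each time, the fingers went into a gap that did not hold the valve. I then backed the hand off to about 15 cm in front of the wheel.

**Last checks:**
- **Valve angle:** measured against the tyre's outline, the wrist camera puts the valve 0.3–0.5° short of vertical. After a correction for their offset at the axle nuts, the scene camera gives about −0.5° and the side camera about +0.8°.
- **Disagreement:** the wrist camera places the wheel's centre about 4 mm to the left of where I found the stand. I therefore judged the angle relative to the wheel in each picture. The first wrist reading after the last withdrawal gave −2 to −3°, but the arm was still settling, so I discarded it.
- **Surroundings:** in the last side picture the spanner, tin and bit block look unmoved. The contact force is about zero, and no picture or force reading showed contact with the tyre or valve.

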